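# Find the released clean-out hatch on a scale trap and push it open

### The arm

A 6-joint arm with a two-finger parallel gripper is mounted at the origin on the work surface. World frame = base frame: x ahead of the robot, y to its left, z up, the work surface at z = 0. Lengths are in m, angles in degrees, forces in N, time in s.
With the tool pointing down it reaches from about 0.25 to 0.725 m from the base axis. Payload 9.7 kg.
Tool frame: the origin (TCP) lies midway between the tips of the shut fingers; the grasp point (between the pads) lies 19 mm behind it; y points along the fingers, x is the direction in which the jaws open and shut, and the axes are right-handed (so a half turn about y gives the same grasp; the last joint's range is limited). The gripper opens to 85 mm and grips with 20 to 120 N. Pads are 22 mm wide; open, the fingers measure 114 mm over their backs; the gripper's body (76 mm by 85 mm) begins 54 mm behind the grasp point. The pads swing forward as they close: fully open they stand 13 mm farther back than shut.
Start: joints at [67.552, 4.979, 10.078, 95.1, 0, 90], TCP at [0.21, 0.508, 0.231] pointing down, gripper open.
Joint ranges: [-179.16, 179.16], [-48.56, 103.87], [-65.8, 70.77], [-126.05, 130.52], [-82.76, 87.17], [-180, 180]. Speed limits (degrees/s): [127.2, 127.2, 147.25, 180, 180, 180].

### API

Orientations are given as [roll, pitch, yaw] about the fixed x, y, z axes, in that order (R = Rz(yaw) Ry(pitch) Rx(roll)).
In Python, from workcell import get_obs, camera, job_done gives the robot as it stands.
- The arm moves only by the tool play_rows, never from a script. Its argument "moves" is a list of rows, each a list of 3 entries, a list of its own where there are three numbers: the turn, a rotation vector about the tool's x, y, z in degrees, then the shift along the tool's x, y, z in m, then the opening in per cent of the stroke, from 0 (shut) to 100 (fully open). A call has exactly 5 rows; each row is the pose to reach, as a shift and turn from the pose commanded when the call began, along the tool's axes at that moment; what a row does not reach only later rows make up. A row lasts 1/10 s, in which the tool goes at most 50 mm and 8.59 degrees, less where a joint would pass 70% of its speed; a pose out of reach is approached as far as the arm can. A call with a gripper value outside its range is refused whole. The fingers move at their own pace and stop on an object; "grip_force" is the grip in N (left out, the last holds). Time passes only in rows, so rows that repeat a pose let the fingers close, or fill a call up. It gives the time, the measured TCP pose, the force and the opening at its end, in the units of the state.
- get_obs(): the state, without advancing time (a new reading comes with each control period).
- camera(name): name is "side" or "top"; returns a dict with "img" (384x512x3 uint8, red, green, blue), "fov_y" (degrees; the focal length in pixels is half the picture's height over the tangent of half this angle, whatever the lens; pixels are square), "cx", "cy" (the principal point, pixels), "world_from_camera" (4x4, takes a point from camera to world coordinates). Camera axes: x right, y up, looking along -z (the intrinsics and any distortion apply to the point x, -y, -z); pixel columns grow to the right and rows downward; lengths in m; the calibration is good to about 2 mm. A picture is of the moment at which its call begins. There is no depth.
- job_done(): hands the job in, once; it reports no verdict.
The state is a dict: "time": time; "q": joint angles; "qd": joint speeds; "joint_efforts": joint torques, N m; "ee_pos": TCP position; "tcp_rot": TCP orientation; "wrist_force": force on the tool from outside, world axes, zero at the start; "torque": the same for the moment, N m; "opening": finger opening in m.
Only numpy, scipy, OpenCV 4.12 (cv2) and the standard library are available. Lean on these libraries where they do the work, as an engineer would, in place of code of your own. Each camera call takes 0.05 s, during which the arm holds its last target.

### The job

One of the four clean-out hatches on the scale trap has had its hidden catch released so that its chamber can be emptied: press the ribbed end of one lid after another until you find the lid that rocks. Push that ribbed end well down so the plain end stands up, then push the raised plain end over, away from the robot, until the lid leans against its stop, and leave it standing open. Use only the fingertips or the outside of the fingers: do not pinch a lid, and leave the jaw, bolt, bar offcut and wrench where they are.

Things in the scene. Friction and masses are not known exactly. Their poses are not given: they have to be found in the camera images.
- hatch_a: One of four identical hatches, 96 mm apart in a row (order varies), in the deck of a grey box 100 mm high: fixed dark frame 96 x 146 mm, opening 80 x 130 mm, chamber 92 mm deep. Origin: deck level, on the hinge line, mid-width; x to the lid's ribbed end (away from the robot, up to 0.2 rad askew), y along the hinge line, z up.
- lid_a (a joint): Lid angle, rad. 0 = shut, flush with the deck; pressing the ribbed end down raises the plain end; 1.57 upright; 1.75 fully open on its stop, leaning away from the robot. A lid with its catch fastened does not give (under 0.01). The free lid turns under about 3 to 7 N on the ribs and its stiff hinge keeps it at any angle it is left.
- press_a (a point): Middle of the ribbed end of this lid, on its top face, 40 mm beyond the hinge line; moves with the lid. The lid: steel plate 76 mm wide, 5 mm thick, 0.3 to 0.5 kg, reaching 56 mm beyond the hinge pin (four cross ribs) and 70 mm to the robot's side (plain end, cannot be pressed down). x along the lid to the ribbed end, z out of its top.
- edge_a (a point): Middle of the free edge of this lid's plain end, on its top face, 70 mm from the hinge line; moves with the lid; axes as press.
- hatch_b: One of four identical hatches, 96 mm apart in a row (order varies), in the deck of a grey box 100 mm high: fixed dark frame 96 x 146 mm, opening 80 x 130 mm, chamber 92 mm deep. Origin: deck level, on the hinge line, mid-width; x to the lid's ribbed end (away from the robot, up to 0.2 rad askew), y along the hinge line, z up.
- lid_b (a joint): Lid angle, rad. 0 = shut, flush with the deck; pressing the ribbed end down raises the plain end; 1.57 upright; 1.75 fully open on its stop, leaning away from the robot. A lid with its catch fastened does not give (under 0.01). The free lid turns under about 3 to 7 N on the ribs and its stiff hinge keeps it at any angle it is left.
- press_b (a point): Middle of the ribbed end of this lid, on its top face, 40 mm beyond the hinge line; moves with the lid. The lid: steel plate 76 mm wide, 5 mm thick, 0.3 to 0.5 kg, reaching 56 mm beyond the hinge pin (four cross ribs) and 70 mm to the robot's side (plain end, cannot be pressed down). x along the lid to the ribbed end, z out of its top.
- edge_b (a point): Middle of the free edge of this lid's plain end, on its top face, 70 mm from the hinge line; moves with the lid; axes as press.
- hatch_c: One of four identical hatches, 96 mm apart in a row (order varies), in the deck of a grey box 100 mm high: fixed dark frame 96 x 146 mm, opening 80 x 130 mm, chamber 92 mm deep. Origin: deck level, on the hinge line, mid-width; x to the lid's ribbed end (away from the robot, up to 0.2 rad askew), y along the hinge line, z up.
- lid_c (a joint): Lid angle, rad. 0 = shut, flush with the deck; pressing the ribbed end down raises the plain end; 1.57 upright; 1.75 fully open on its stop, leaning away from the robot. A lid with its catch fastened does not give (under 0.01). The free lid turns under about 3 to 7 N on the ribs and its stiff hinge keeps it at any angle it is left.
- press_c (a point): Middle of the ribbed end of this lid, on its top face, 40 mm beyond the hinge line; moves with the lid. The lid: steel plate 76 mm wide, 5 mm thick, 0.3 to 0.5 kg, reaching 56 mm beyond the hinge pin (four cross ribs) and 70 mm to the robot's side (plain end, cannot be pressed down). x along the lid to the ribbed end, z out of its top.
- edge_c (a point): Middle of the free edge of this lid's plain end, on its top face, 70 mm from the hinge line; moves with the lid; axes as press.
- hatch_d: One of four identical hatches, 96 mm apart in a row (order varies), in the deck of a grey box 100 mm high: fixed dark frame 96 x 146 mm, opening 80 x 130 mm, chamber 92 mm deep. Origin: deck level, on the hinge line, mid-width; x to the lid's ribbed end (away from the robot, up to 0.2 rad askew), y along the hinge line, z up.
- lid_d (a joint): Lid angle, rad. 0 = shut, flush with the deck; pressing the ribbed end down raises the plain end; 1.57 upright; 1.75 fully open on its stop, leaning away from the robot. A lid with its catch fastened does not give (under 0.01). The free lid turns under about 3 to 7 N on the ribs and its stiff hinge keeps it at any angle it is left.
- press_d (a point): Middle of the ribbed end of this lid, on its top face, 40 mm beyond the hinge line; moves with the lid. The lid: steel plate 76 mm wide, 5 mm thick, 0.3 to 0.5 kg, reaching 56 mm beyond the hinge pin (four cross ribs) and 70 mm to the robot's side (plain end, cannot be pressed down). x along the lid to the ribbed end, z out of its top.
- edge_d (a point): Middle of the free edge of this lid's plain end, on its top face, 70 mm from the hinge line; moves with the lid; axes as press.
- jaw: Loose bystander: dark steel clamping jaw 38 x 52 mm, 38 mm high with its cap screw, on the deck beyond the hatches. Origin under its centre.
- bolt: Loose bystander: hexagon bolt standing on its head, head 30 mm across, 43 mm high, on the deck beyond the hatches. Origin under its centre.
- offcut: Loose bystander: ribbed reinforcing-bar offcut, 17 mm thick, 110 mm long (along its x), lying on the deck at the left (+y) end of the row. Origin under its centre.
- wrench: Loose bystander: steel wrench 160 mm long (along its x), lying on the deck at the right (-y) end of the row. Origin under its middle.
Things that resemble listed ones, but are neither listed nor needed, are in the scene too. Leave any orange look-alike of the hatch_a alone. What is shaped like the hatch_d but turquoise is not meant.

How it is judged:
By the outcome, as a careful person would: the job done as asked, in the order asked, and still so for the second after the job is handed in, with the robot touching nothing.
It also fails if it takes over 58 s, if anything falls off the work surface, if the arm or the gripper's body presses on something with over 40 N, if the wrist force passes 120 N, or if a joint passes its speed limit or range.

## Working session

There is one attempt and no reset: what is moved stays moved. The work goes in short steps, Python scripts to look and compute and a tool call to move; the robot and the scene stay as the last step left them, time stands still between calls to the robot, and variables do not carry over. Pictures are saved under pics/ and viewed, and the job is handed in when it is done.

Besides the shell and the picture viewer there is one more tool, called as name([rows], argument=value, ...), one row to a line, values as JSON. play_rows: Moves the arm, as the interface text tells. Its arguments: {"type":"object","properties":{"moves":{"type":"array"},"grip_force":{"type":"number"}},"required":["moves"]}

```bash
mkdir -p pics; ls; cat > h.py <<'E'
import numpy as np,cv2
from workcell import get_obs,camera,job_done
def shot(n,f):
    c=camera(n); cv2.imwrite(f'pics/{f}.png',c['img'][:,:,::-1]); np.save(f'pics/{f}.npy',c,allow_pickle=True); return c
def load(f): return np.load(f'pics/{f}.npy',allow_pickle=True).item()
E
python3 - <<'E'
from h import *
for n in('side','top'):
    c=shot(n,n+'0'); print({k:v for k,v in c.items() if k!='img'})
print(get_obs())
E
```

```text
pics
{'fov_y': 55.46753008785234, 'cx': 254.4811754357414, 'cy': 194.87533178579858, 'world_from_camera': array([[-0.97728329,  0.13421514, -0.16402338,  0.41407   ],
       [-0.21144342, -0.67024817,  0.71137829,  0.82808918],
       [-0.01445864,  0.72989978,  0.68340124,  1.03904794],
       [ 0.        ,  0.        ,  0.        ,  1.        ]])}
{'fov_y': 56.12080544831139, 'cx': 258.2950620766853, 'cy': 191.95026956305378, 'world_from_camera': array([[-0.02242532,  0.99719564, -0.07140002,  0.5379596 ],
       [-0.99966786, -0.02145904,  0.01427189, -0.11792322],
       [ 0.01269969,  0.07169635,  0.99734565,  1.12942299],
       [ 0.        ,  0.        ,  0.        ,  1.        ]])}
{'time': 0.1, 'q': array([ 6.75521029e+01,  5.00716163e+00,  1.00394249e+01,  9.51010931e+01,
       -1.27634127e-03,  8.99989772e+01]), 'qd': array([-0.04159389, -0.03791883,  0.07209352,  0.07585688, -0.00334208,
       -0.09584858]), 'joint_efforts': array([-5.37939086e-04, -5.21563947e+01,  4.65651011e+01,  1.59980881e-02,
       -2.49713014e-05,  2.19307452e-06]), 'ee_pos': array([0.20993727, 0.50812325, 0.23066539]), 'tcp_rot': array([-9.00012751e+01,  6.88297944e-02,  6.75531257e+01]), 'wrist_force': array([-0.34261715, -0.53777486, -0.04515006]), 'torque': array([ 0.02446987,  0.00600831, -0.02600689]), 'opening': 0.08543219249694509}
```

View pics/top0.png

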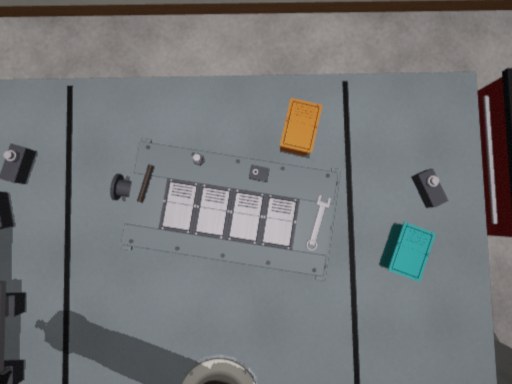

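View pics/side0.png

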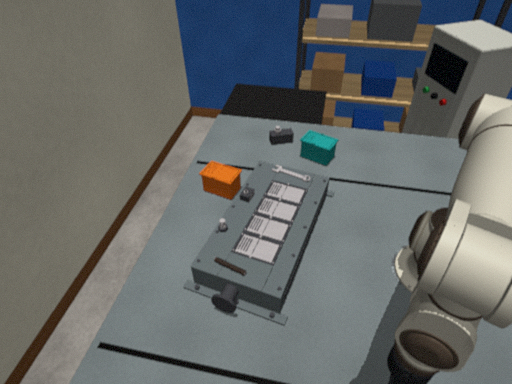

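The top view shows four light lids in a row (columns about 165–298, rows 180–247) with their ribs at the far (upper) end. The bolt is at (197,158), the jaw at (258,173), the offcut at (146,183) and the wrench at (318,222). The orange and turquoise boxes are decoys.

```bash
cat >> h.py <<'E'
def ray(c,u,v):
    f=192/np.tan(np.radians(c['fov_y'])/2); T=c['world_from_camera']
    d=T[:3,:3]@np.array([(u-c['cx'])/f,-(v-c['cy'])/f,-1]); return T[:3,3],d
def onz(c,u,v,z):
    o,d=ray(c,u,v); return o+d*(z-o[2])/d[2]
def proj(c,p):
    f=192/np.tan(np.radians(c['fov_y'])/2); T=c['world_from_camera']
    q=T[:3,:3].T@(np.array(p)-T[:3,3]); return c['cx']+f*q[0]/-q[2], c['cy']-f*q[1]/-q[2]
E
python3 - <<'E'
from h import *
for n,box in(('top0',(150,170,310,260)),('side0',(225,170,315,270))):
    c=load(n); im=c['img']; g=im.min(2)
    x0,y0,x1,y1=box; m=np.zeros(g.shape,np.uint8); m[y0:y1,x0:x1]=(g[y0:y1,x0:x1]>125)*255
    m=cv2.morphologyEx(m,cv2.MORPH_CLOSE,np.ones((3,5)if n=='side0' else (5,1)))
    cs,_=cv2.findContours(m,cv2.RETR_EXTERNAL,cv2.CHAIN_APPROX_SIMPLE)
    for k in cs:
        if cv2.contourArea(k)<150: continue
        r=cv2.minAreaRect(k); b=cv2.boxPoints(r); P=np.array([onz(c,*q,.1)[:2] for q in b]); ctr=P.mean(0)
        e1=P[1]-P[0];e2=P[2]-P[1]; print(n,r[0],'ctr',ctr.round(4),'len',np.linalg.norm(e1).round(4),np.linalg.norm(e2).round(4),np.degrees(np.arctan2(e1[1],e1[0])).round(1),np.degrees(np.arctan2(e2[1],e2[0])).round(1))
c=load('top0')
for n,u,v,z in(('bolt',197,158,.14),('jaw',258,173,.13),('off',146,183,.11),('wr',318,222,.1)): print(n,onz(c,u,v,z).round(3))
b=cv2.resize(c['img'][130:290,110:350],None,fx=3.3,fy=3.3,interpolation=2); cv2.imwrite('pics/z0.png',b[:,:,::-1])
E
```

```text
top0 (236.27186584472656, 220.22955322265625) ctr [ 0.5331 -0.0686] len 0.2209 0.4245 -2.1 -93.2
top0 (156.57467651367188, 202.43215942382812) ctr [0.5883 0.1578] len 0.1402 0.042 -2.8 -94.0
side0 (269.1023864746094, 220.27914428710938) ctr [ 0.5605 -0.0526] len 0.4008 0.1626 -96.0 155.2
bolt [0.707 0.035 0.14 ]
jaw [ 0.663 -0.133  0.13 ]
off [0.643 0.185 0.11 ]
wr [ 0.522 -0.301  0.1  ]
```

View pics/z0.png

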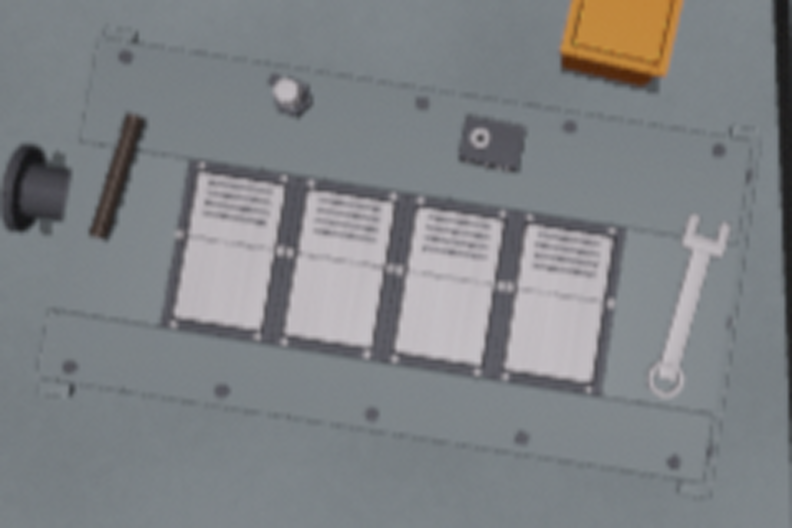

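The enlargement shows the four lids clearly, with the ribs at the upper ends. The row is tilted about 8° and the hinge line is visible on each lid. The threshold was too low, so I'll redo the mask with a higher one.

```bash
python3 - <<'E'
from h import *
for n,box in(('top0',(150,170,304,260)),('side0',(225,170,315,270))):
  c=load(n); im=c['img']; g=cv2.resize(im.min(2),None,fx=4,fy=4,interpolation=cv2.INTER_CUBIC)
  x0,y0,x1,y1=[4*k for k in box]
  for t in(150,165):
    m=np.zeros(g.shape,np.uint8); m[y0:y1,x0:x1]=(g[y0:y1,x0:x1]>t)*255
    cs,_=cv2.findContours(m,cv2.RETR_EXTERNAL,cv2.CHAIN_APPROX_SIMPLE)
    L=[]
    for k in cs:
        if cv2.contourArea(k)<1500: continue
        k=(k.reshape(-1,2)+.5)/4-.5
        P=np.array([onz(c,*q,.1)[:2] for q in k]).astype(np.float32)
        r=cv2.minAreaRect(P*1000); L.append((np.round(r[0],1),np.round(r[1],1),round(r[2],1)))
    for l in sorted(L,key=lambda a:-a[0][1]): print(n,t,*l)
E
```

```text
top0 150 [577.3  93.7] [ 75.2 125.7] 79.8
top0 150 [560.2  -0.6] [ 75.3 125.8] 79.8
top0 150 [543.2 -95.1] [ 75.3 125.8] 79.9
top0 150 [ 526.1 -189.3] [ 75.6 125.8] 79.8
top0 165 [576.9  93.8] [ 73.9 123.2] 79.8
top0 165 [560.2  -0.6] [ 74.  124.2] 79.8
top0 165 [543.  -95.1] [ 73.9 124. ] 79.8
top0 165 [ 526.1 -189.5] [ 74.1 124.1] 79.8
side0 150 [579.   96.7] [ 79.  123.7] 80.1
side0 150 [562.7   4.9] [ 84.  123.9] 80.0
side0 150 [545.2 -89.6] [ 84.8 123.7] 79.7
side0 150 [ 527.8 -184.8] [ 81.7 123.6] 79.3
side0 165 [578.8  96.4] [ 76.  121.7] 80.0
side0 165 [534.7   5.2] [72.1 67.1] 80.0
side0 165 [544.5 -92.2] [ 76.3 121.6] 79.7
side0 165 [ 519.3 -186.5] [ 71.7 105.8] 79.3
```

play_rows([
  [[0, -2.5, 0], [-0.015, 0, -0.035], 0],
  [[0, -5, 0], [-0.035, 0, -0.08], 0],
  [[0, -7.5, 0], [-0.053, 0, -0.125], 0],
  [[0, -10, 0], [-0.073, 0, -0.17], 0],
  [[0, -12.2, 0], [-0.093, 0, -0.217], 0],
], grip_force=40)

```text
time: 0.6
ee_pos: [0.3751, 0.3387, 0.231]
tcp_rot: [-90.0, 0.0, 79.9]
wrist_force: [1.0, 1.2, 0.3]
opening: 0.0123
```

```bash
cat >> h.py <<'E'
from scipy.spatial.transform import Rotation as R
XH=np.array([.984,-.178,0]);YH=np.array([.178,.984,0])
C=[np.array(a) for a in((.577,.0945,.1),(.560,.0005,.1),(.543,-.094,.1),(.526,-.1885,.1))]
def to(p,rpy=(-90,0,79.8)):
    o=get_obs(); A=R.from_euler('xyz',o['tcp_rot'],degrees=True)
    print('t',o['time'],'tcp',o['ee_pos'].round(4),o['tcp_rot'].round(1),'F',o['wrist_force'].round(1),'q',o['q'].round(0),'op',round(o['opening'],3))
    B=R.from_euler('xyz',rpy,degrees=True)
    print('shift',(A.inv().apply(np.array(p)-o['ee_pos'])).round(4),'turn',(A.inv()*B).as_rotvec(degrees=True).round(1))
E
python3 -c "
from h import *
p=C[0]+.049*XH; p[2]=.15; print(p); to(p)"
```

```text
[0.625216 0.085778 0.15    ]
t 0.6 tcp [0.3751 0.3387 0.231 ] [-90.    0.   79.9] F [1.  1.2 0.3] q [42. -1.  4. 95.  0. 52.] op 0.012
shift [-0.205   0.081  -0.2906] turn [-0.   0.1 -0. ]
```

play_rows([
  [[0, 0, 0], [-0.02, 0, -0.028], 0],
  [[0, 0, 0], [-0.045, 0, -0.064], 0],
  [[0, 0, 0], [-0.07, 0, -0.1], 0],
  [[0, 0, 0], [-0.095, 0, -0.135], 0],
  [[0, 0, 0], [-0.12, 0, -0.17], 0],
])

```text
time: 1.1
ee_pos: [0.5212, 0.1904, 0.231]
tcp_rot: [-90.0, 0.0, 79.7]
wrist_force: [-0.0, 0.7, -0.5]
opening: -0.0
```

play_rows([
  [[0, 0, 0], [-0.02, 0.01, -0.029], 0],
  [[0, 0, 0], [-0.04, 0.03, -0.057], 0],
  [[0, 0, 0], [-0.06, 0.05, -0.085], 0],
  [[0, 0, 0], [-0.075, 0.07, -0.108], 0],
  [[0, 0, 0], [-0.085, 0.081, -0.12], 0],
])

```text
time: 1.6
ee_pos: [0.6236, 0.0853, 0.1476]
tcp_rot: [-89.8, 0.1, 79.7]
wrist_force: [-0.2, 0.3, 0.4]
opening: 0.0002
```

```bash
python3 -c "
from h import *
p=C[0]+.049*XH; p[2]=.11; print(p); to(p)
shot('side','s1');c=shot('top','t1');cv2.imwrite('pics/s1z.png',cv2.resize(load('s1')['img'][120:320,160:400],None,fx=3,fy=3)[:,:,::-1])"
```

```text
[0.625216 0.085778 0.11    ]
t 1.6 tcp [0.6236 0.0853 0.1476] [-89.8   0.1  79.7] F [-0.2  0.3  0.4] q [ 8. 15. 13. 87. -0. 18.] op 0.0
shift [ 0.0008  0.0376 -0.0016] turn [-0.2 -0.1 -0.1]
```

View pics/s1z.png

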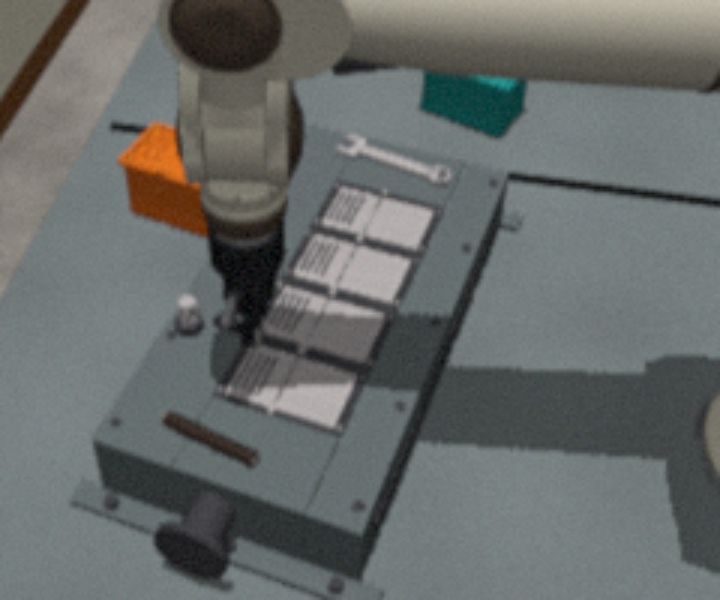

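The fingers are above the ribbed end of the left lid, with the tip at about crop pixel (240,345) and above deck height. The bolt at crop (187,312) is clear. Next I'll descend and press.

play_rows([
  [[0, 0, 0], [0.001, 0.008, -0.001], 0],
  [[0, 0, 0], [0.001, 0.018, -0.001], 0],
  [[0, 0, 0], [0.001, 0.028, -0.001], 0],
  [[0, 0, 0], [0.001, 0.036, -0.001], 0],
  [[0, 0, 0], [0.001, 0.042, -0.001], 0],
])

```text
time: 2.2
ee_pos: [0.6239, 0.0882, 0.1075]
tcp_rot: [-90.0, 0.0, 79.8]
wrist_force: [-1.0, 0.1, -0.3]
opening: 0.0001
```

play_rows([
  [[0, 0, 0], [0, 0.002, 0], 0],
  [[0, 0, 0], [0, 0.004, 0], 0],
  [[0, 0, 0], [0, 0.006, 0], 0],
  [[0, 0, 0], [0, 0.008, 0], 0],
  [[0, 0, 0], [0, 0.009, 0], 0],
])

```text
time: 2.7
ee_pos: [0.6246, 0.0877, 0.0998]
tcp_rot: [-90.0, -0.0, 79.7]
wrist_force: [-1.8, -0.5, 7.2]
opening: 0.0004
```

play_rows([
  [[0, 0, 0], [0, 0.001, 0], 0],
  [[0, 0, 0], [0, 0.002, 0], 0],
  [[0, 0, 0], [0, 0.003, 0], 0],
  [[0, 0, 0], [0, 0.003, 0], 0],
  [[0, 0, 0], [0, 0.003, 0], 0],
])

```text
time: 3.2
ee_pos: [0.6246, 0.0878, 0.0997]
tcp_rot: [-90.2, -0.1, 79.8]
wrist_force: [-8.0, -1.1, 20.5]
opening: 0.0004
```

Lid 1 is fastened: it held rigid at 20 N. On to the next one.

play_rows([
  [[0, 0, 0], [0, -0.02, 0], 0],
  [[0, 0, 0], [-0.02, -0.03, 0], 0],
  [[0, 0, 0], [-0.05, -0.03, 0], 0],
  [[0, 0, 0], [-0.08, -0.03, 0], 0],
  [[0, 0, 0], [-0.096, -0.022, 0], 0],
])

```text
time: 3.7
ee_pos: [0.6076, -0.0085, 0.1194]
tcp_rot: [-90.1, -0.0, 79.7]
wrist_force: [0.5, -0.1, -0.1]
opening: -0.0002
```

play_rows([
  [[0, 0, 0], [0, 0.006, 0], 0],
  [[0, 0, 0], [0, 0.011, 0], 0],
  [[0, 0, 0], [0, 0.014, 0], 0],
  [[0, 0, 0], [0, 0.017, 0], 0],
  [[0, 0, 0], [0, 0.019, 0], 0],
])

```text
time: 4.2
ee_pos: [0.6074, -0.0058, 0.0992]
tcp_rot: [-90.0, -0.0, 79.8]
wrist_force: [-1.0, 0.9, 4.0]
opening: -0.0002
```

```bash
python3 -c "
from h import *
p=C[1]+.049*XH; p[2]=.1; print(p); to(p)"
```

```text
[ 0.608216 -0.008222  0.1     ]
t 4.2 tcp [ 0.6074 -0.0058  0.0992] [-90.   -0.   79.8] F [-1.   0.9  4. ] q [-1. 12.  4. 81.  0. 10.] op -0.0
shift [-0.0022 -0.0008 -0.0012] turn [-0.  0.  0.]
```

play_rows([
  [[0, 0, 0], [0, 0.001, 0], 0],
  [[0, 0, 0], [0, 0.002, 0], 0],
  [[0, 0, 0], [0, 0.003, 0], 0],
  [[0, 0, 0], [0, 0.004, 0], 0],
  [[0, 0, 0], [0, 0.004, 0], 0],
])

```text
time: 4.7
ee_pos: [0.6076, -0.0066, 0.0954]
tcp_rot: [-90.0, -0.0, 79.8]
wrist_force: [-0.4, 2.9, 4.7]
opening: -0.0001
```

Lid 2 rocks: the tip sank 4 mm at about 5 N. I'll keep pressing along an arc.

play_rows([
  [[0, 0, 0], [-0.001, 0.004, 0], 0],
  [[0, 0, 0], [-0.001, 0.008, 0], 0],
  [[0, 0, 0], [-0.001, 0.012, 0], 0],
  [[0, 0, 0], [-0.001, 0.016, 0.001], 0],
  [[0, 0, 0], [-0.001, 0.02, 0.002], 0],
])

```text
time: 5.2
ee_pos: [0.6054, -0.0079, 0.0754]
tcp_rot: [-90.0, 0.1, 79.7]
wrist_force: [1.2, 0.5, 5.1]
opening: -0.0001
```

play_rows([
  [[0, 0, 0], [0, 0.004, 0.001], 0],
  [[0, 0, 0], [0, 0.008, 0.002], 0],
  [[0, 0, 0], [0, 0.011, 0.004], 0],
  [[0, 0, 0], [0, 0.014, 0.005], 0],
  [[0, 0, 0], [0, 0.016, 0.005], 0],
])

```text
time: 5.7
ee_pos: [0.6001, -0.0066, 0.059]
tcp_rot: [-90.0, 0.0, 79.7]
wrist_force: [2.5, 0.4, 3.2]
opening: 0.0
```

```bash
python3 -c "
from h import *
p=C[1]+.049*XH; p[2]=.1; print(p); to(p)
shot('side','s2');shot('top','t2');cv2.imwrite('pics/s2z.png',np.hstack([cv2.resize(load('s2')['img'][160:280,200:330],None,fx=3,fy=3),cv2.resize(load('t2')['img'][150:270,150:280],None,fx=3,fy=3)])[:,:,::-1])"
```

```text
[ 0.608216 -0.008222  0.1     ]
t 5.7 tcp [ 0.6001 -0.0066  0.059 ] [-90.    0.   79.7] F [2.5 0.4 3.2] q [-1. 12. -1. 77. -0. 10.] op 0.0
shift [-0.0002 -0.041  -0.0083] turn [ 0.  -0.1 -0. ]
```

View pics/s2z.png

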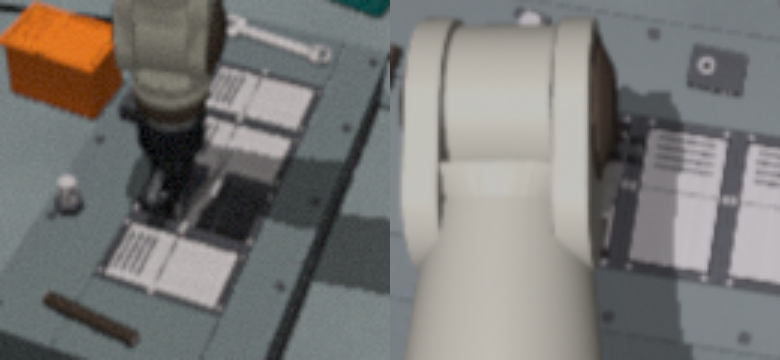

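The side view shows lid 2's plain end raised, with its edge near crop (205,190) and the chamber open at (235,210). I'll lift out, pass over the lid and come down on the robot's side of it.

play_rows([
  [[0, 0, 0], [0, -0.01, -0.004], 0],
  [[0, 0, 0], [0, -0.035, -0.004], 0],
  [[0, 0, 0], [0, -0.07, -0.004], 0],
  [[0, 0, 0], [0, -0.11, -0.004], 0],
  [[0, 0, 0], [0, -0.15, 0], 0],
])

```text
time: 6.3
ee_pos: [0.5999, -0.0065, 0.2108]
tcp_rot: [-89.9, 0.0, 79.8]
wrist_force: [0.6, -0.4, -1.2]
opening: -0.0
```

play_rows([
  [[0, 0, 0], [0, 0, 0.02], 0],
  [[0, 0, 0], [0, 0, 0.05], 0],
  [[0, 0, 0], [0, 0, 0.08], 0],
  [[0, 0, 0], [0, 0, 0.11], 0],
  [[0, 0, 0], [0, 0, 0.125], 0],
])

```text
time: 6.8
ee_pos: [0.4753, 0.0161, 0.2101]
tcp_rot: [-90.0, -0.0, 79.8]
wrist_force: [1.2, 0.3, -0.2]
opening: -0.0002
```

```bash
python3 -c "
from h import *
p=C[1]+(.007-.085)*XH; p[2]=.142; print(p); to(p)
shot('side','s3');shot('top','t3');cv2.imwrite('pics/s3z.png',np.hstack([cv2.resize(load('s3')['img'][160:280,200:330],None,fx=3,fy=3),cv2.resize(load('t3')['img'][150:270,150:280],None,fx=3,fy=3)])[:,:,::-1])"
```

```text
[0.483248 0.014384 0.142   ]
t 6.8 tcp [0.4753 0.0161 0.2101] [-90.   -0.   79.8] F [ 1.2  0.3 -0.2] q [ 2. -6. -3. 93.  0. 12.] op -0.0
shift [-0.0002  0.0681 -0.0082] turn [-0. -0.  0.]
```

View pics/s3z.png

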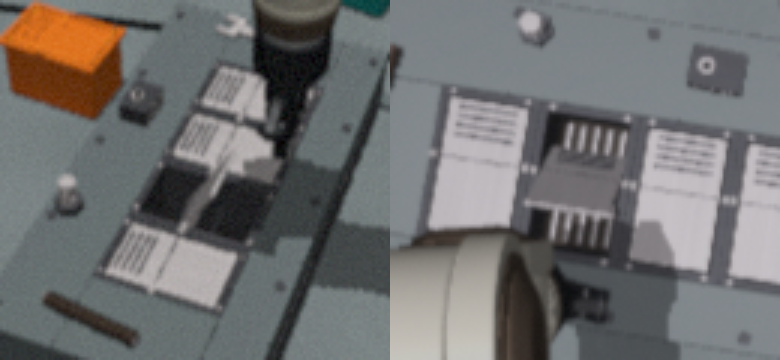

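Lid 2 stands at roughly 60°, with its edge at top-crop row 200. The fingers are on the robot's side at (590,300). I'll descend and push.

play_rows([
  [[0, 0, 0], [0, 0.015, 0], 0],
  [[0, 0, 0], [0, 0.035, 0], 0],
  [[0, 0, 0], [0, 0.055, 0], 0],
  [[0, 0, 0], [0, 0.068, 0], 0],
  [[0, 0, 0], [0, 0.068, -0.01], 0],
])

```text
time: 7.4
ee_pos: [0.4865, 0.014, 0.1399]
tcp_rot: [-89.8, 0.0, 79.8]
wrist_force: [0.3, -0.7, 0.1]
opening: 0.0004
```

play_rows([
  [[0, 0, 0], [0, 0, -0.01], 0],
  [[0, 0, 0], [0, 0, -0.018], 0],
  [[0, 0, 0], [0, 0, -0.026], 0],
  [[0, 0, 0], [0, 0, -0.034], 0],
  [[0, 0, 0], [0, 0, -0.042], 0],
])

```text
time: 7.9
ee_pos: [0.529, 0.0064, 0.1416]
tcp_rot: [-90.0, -0.0, 79.8]
wrist_force: [-4.1, 0.9, 1.5]
opening: 0.0
```

play_rows([
  [[0, 0, 0], [0, 0, -0.005], 0],
  [[0, 0, 0], [0, 0, -0.01], 0],
  [[0, 0, 0], [0, 0, -0.015], 0],
  [[0, 0, 0], [0, 0, -0.02], 0],
  [[0, 0, 0], [0, 0, -0.024], 0],
])

```text
time: 8.4
ee_pos: [0.5524, 0.0022, 0.1413]
tcp_rot: [-90.0, -0.0, 79.8]
wrist_force: [-2.0, 0.0, 2.5]
opening: -0.0001
```

```bash
python3 -c "
from h import *
p=C[1]+(.007-.010)*XH; p[2]=.142; print(p); to(p)
shot('side','s4');shot('top','t4');cv2.imwrite('pics/s4z.png',np.hstack([cv2.resize(load('s4')['img'][160:280,200:330],None,fx=3,fy=3),cv2.resize(load('t4')['img'][150:270,150:280],None,fx=3,fy=3)])[:,:,::-1])"
```

```text
[0.557048 0.001034 0.142   ]
t 8.4 tcp [0.5524 0.0022 0.1413] [-90.   -0.   79.8] F [-2.   0.   2.5] q [ 0.  4. -0. 85. -0. 10.] op -0.0
shift [-0.0003 -0.0007 -0.0048] turn [ 0. -0.  0.]
```

View pics/s4z.png

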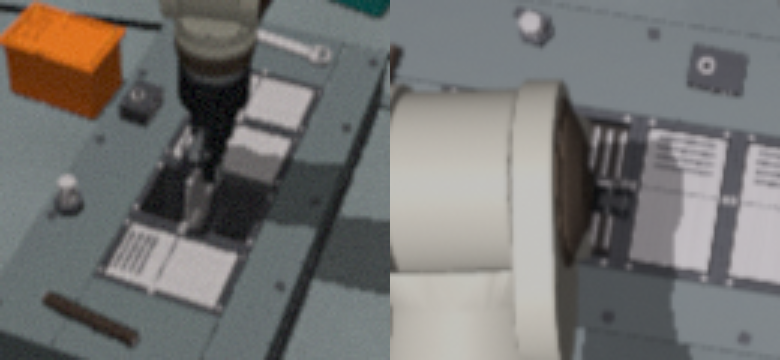

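The lid is close to upright, with the fingers behind it. I'll keep pushing gently until the force rises at the stop.

play_rows([
  [[0, 0, 0], [0, 0, -0.002], 0],
  [[0, 0, 0], [0, 0, -0.004], 0],
  [[0, 0, 0], [0, 0, -0.006], 0],
  [[0, 0, 0], [0, 0, -0.007], 0],
  [[0, 0, 0], [0, 0, -0.007], 0],
])

```text
time: 9.0
ee_pos: [0.559, 0.001, 0.1413]
tcp_rot: [-90.0, -0.0, 79.7]
wrist_force: [-1.0, 0.3, 0.8]
opening: 0.0001
```

play_rows([
  [[0, 0, 0], [0, 0, -0.001], 0],
  [[0, 0, 0], [0, 0, -0.002], 0],
  [[0, 0, 0], [0, 0, -0.003], 0],
  [[0, 0, 0], [0, 0, -0.004], 0],
  [[0, 0, 0], [0, 0, -0.004], 0],
])

```text
time: 9.5
ee_pos: [0.5629, 0.0003, 0.1412]
tcp_rot: [-90.0, 0.0, 79.8]
wrist_force: [-1.3, 0.3, 0.7]
opening: -0.0
```

play_rows([
  [[0, 0, 0], [0, 0, -0.001], 0],
  [[0, 0, 0], [0, 0, -0.002], 0],
  [[0, 0, 0], [0, 0, -0.003], 0],
  [[0, 0, 0], [0, 0, -0.004], 0],
  [[0, 0, 0], [0, 0, -0.004], 0],
])

```text
time: 10.0
ee_pos: [0.5647, -0.0, 0.1409]
tcp_rot: [-89.7, 0.0, 79.8]
wrist_force: [-13.9, 2.5, 3.7]
opening: -0.0002
```

```bash
python3 -c "
from h import *
p=C[1]+(.007-.010)*XH; p[2]=.142; print(p); to(p)
shot('side','s5');cv2.imwrite('pics/s5z.png',cv2.resize(load('s5')['img'][190:260,220:310],None,fx=7,fy=7,interpolation=2)[:,:,::-1])"
```

```text
[0.557048 0.001034 0.142   ]
t 10.0 tcp [ 0.5647 -0.      0.1409] [-89.7   0.   79.8] F [-13.9   2.5   3.7] q [-0.  6.  2. 85.  0. 10.] op -0.0
shift [-0.0003 -0.001   0.0077] turn [-0.3 -0.  -0. ]
```

View pics/s5z.png

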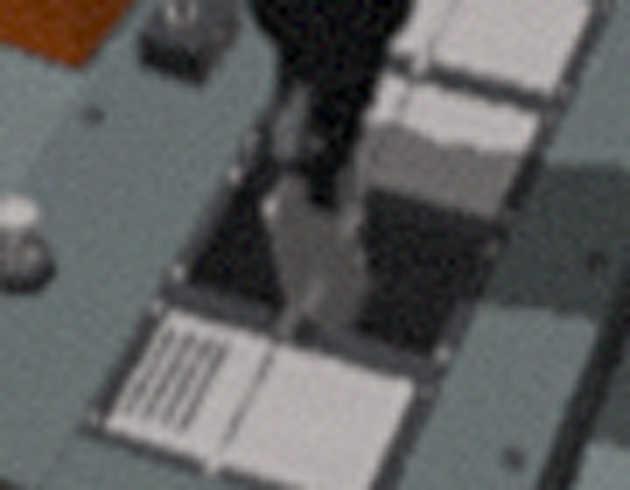

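The force jumped to 14 N, so the lid is on its stop, and the picture shows it leaning away (edge near crop (275,195), base at (290,320)). I'll back off towards the robot, then go up.

play_rows([
  [[0, 0, 0], [0, 0, 0.008], 0],
  [[0, 0, 0], [0, 0, 0.025], 0],
  [[0, 0, 0], [0, 0, 0.05], 0],
  [[0, 0, 0], [0, 0, 0.08], 0],
  [[0, 0, 0], [0, -0.02, 0.1], 0],
])

```text
time: 10.55
ee_pos: [0.4661, 0.0175, 0.1594]
tcp_rot: [-89.8, 0.0, 79.7]
wrist_force: [0.6, 0.1, 1.2]
opening: 0.0
```

play_rows([
  [[0, 0, 0], [0, -0.03, 0.03], 0],
  [[0, 0, 0], [0, -0.06, 0.06], 0],
  [[0, 0, 0], [0, -0.09, 0.09], 0],
  [[0, 0, 0], [0, -0.11, 0.1], 0],
  [[0, 0, 0], [0, -0.11, 0.1], 0],
])

```text
time: 11.05
ee_pos: [0.37, 0.0354, 0.2748]
tcp_rot: [-90.4, -0.1, 79.8]
wrist_force: [-0.5, -0.1, -0.4]
opening: -0.0001
```

```bash
python3 -c "
from h import *
p=C[1]; to(p)
shot('side','s6');shot('top','t6');cv2.imwrite('pics/s6z.png',np.hstack([cv2.resize(load('s6')['img'][160:280,200:330],None,fx=3,fy=3),cv2.resize(load('t6')['img'][150:270,150:280],None,fx=3,fy=3)])[:,:,::-1])
H=C[1]+.007*XH
for t in(80,90,100):
  a=np.radians(t)
  for w in(-.038,.038):
    e=H+YH*w+.07*(-np.cos(a)*XH+np.sin(a)*np.array([0,0,1])); u=proj(load('s6'),e);v=proj(load('t6'),e)
    print(t,w,'side crop',(np.array(u)-[200,160])*3,'top crop',(np.array(v)-[150,150])*3+[390,0])
"
```

```text
t 11.05 tcp [0.37   0.0354 0.2748] [-90.4  -0.1  79.8] F [-0.5 -0.1 -0.4] q [  5. -18.  -6. 102.  -0.  16.] op -0.0
shift [-0.001   0.1761 -0.192 ] turn [ 0.4 -0.   0.1]
80 -0.038 side crop [220.59565719 138.40057532] top crop [608.41161788 194.06619053]
80 0.038 side crop [196.11619558 184.69786205] top crop [523.68215563 180.65928676]
90 -0.038 side crop [210.48264718 134.92304116] top crop [610.54591798 180.47758592]
90 0.038 side crop [185.62480929 180.96191429] top crop [525.80112532 167.066781  ]
100 -0.038 side crop [200.39881389 132.80306975] top crop [612.87658447 166.96502462]
100 0.038 side crop [175.1965151  178.58698234] top crop [528.30393037 153.57999287]
```

View pics/s6z.png

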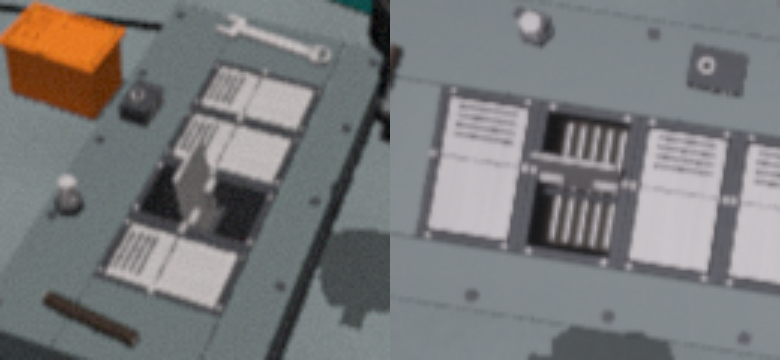

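In the side crop the free-edge corners are at about (175,178) and (203,135). In the top crop the edge runs from (530,155) to (613,166). Both match the 100° (1.75 rad) prediction, and the jaw, bolt, offcut and wrench are where they were.

```bash
python3 -c "
from h import *
print(job_done())"
```

```text
the job is handed in; nothing more can be done
None
```

Lid 2, counting from the left (+y), was the free one. It now stands open against its stop, and the job is handed in at about 11 s of the 58 s allowed.

- **Finding it:** I pressed from the left with shut fingertips. Lid 1 held rigid at about 20 N. Lid 2 rocked at about 5 N, so I did not need to press lids 3 and 4.
- **Opening it:** I pushed lid 2's ribbed end about 40 mm down, then came round to the robot's side and pushed the raised plain end over. The force jumped from about 1 N to 14 N at the stop, and I backed the arm clear.
- **Last checks:** In both cameras the lid's free edge matched the position predicted for 100° (1.75 rad). The other lids look shut, and the jaw, bolt, offcut and wrench look unmoved by eye. The final wrist force was near zero, and no check failed or disagreed.

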